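# Oil the burnishers, put them away and close the pot

### The job

Put the burnishers away: take them one at a time from the drilled block, the longest first and so on down to the shortest, dip each one's steel tip a good 2 cm into the mouth of the little oil pot while holding it, and stand it tip down, all the way in, in a pocket of the caddy. When all of them have been dipped, put the lid squarely on the pot and press it down firmly, with about 10 newtons, so that it is fully home. Leave the pot standing upright on the board and do not disturb the pliers, the purple box or the reel.

Things in the scene. Friction and masses are not known exactly. Their poses are not given: they have to be found in the camera images.
- pot: small round open pot of white glazed ceramic, loose, 0.45 kg: 72 mm outer diameter, 62 mm inside, 50 mm high, inner floor 6 mm up, empty inside; origin at the centre of its underside, z up through the mouth
- pot_rim (a point): centre of the pot's mouth, level with the rim, 50 mm above its underside
- lid: round steel lid of the pot with an upright dark wooden knob, loose, 0.12 kg. From below: a plug 56 mm in diameter and 8 mm high that goes inside the mouth, a 74 mm flange 6 mm thick that rests on the rim, then a tall knob, 20 mm in diameter and 60 mm high. Origin at the centre of the plug's underside, z up along the knob; it starts lying on the board on its plug, beside the pot
- lid_knob (a point): centre of the knob's top, 74 mm above the lid's underside
- stand: fixed block of pale wood 174 x 46 x 66 mm (x, y, z) with four drilled through holes, 13 mm in diameter, in a row along its x axis at x = -66, -22, 22 and 66 mm; the burnishers hang upright in some of these. Origin at the centre of its underside. It may be on the left or the right
- caddy: fixed storage caddy of darker wood 176 x 50 x 72 mm (x, y, z) on a thin plinth, with four square pockets, 26 mm wide and 66 mm deep (floor 6 mm above the caddy's underside), in a row along its x axis at x = -66, -22, 22 and 66 mm; empty at the start. Origin at the centre of its underside. It is on the side opposite to the stand
- pocket1 (a point): centre of the floor of the caddy pocket at x = -66 mm in the caddy's frame
- pocket2 (a point): centre of the floor of the caddy pocket at x = -22 mm in the caddy's frame
- pocket3 (a point): centre of the floor of the caddy pocket at x = 22 mm in the caddy's frame
- pocket4 (a point): centre of the floor of the caddy pocket at x = 66 mm in the caddy's frame
- burnisher_1: the longest of four burnishers of one pattern, 170 mm long in all, 0.06 kg, may be absent: a straight steel shank 8 mm in diameter and 60 mm long, a brass collar 18 mm in diameter and 5 mm thick, then a dark wooden handle 16 mm in diameter and 105 mm long. Origin at the steel tip, z along the tool towards the handle's end (up at the start). It hangs by its collar in a hole of the stand, tip 6 mm above the board, handle upright; which hole varies
- tip_1 (a point): the steel tip of burnisher_1
- burnisher_2: the second longest of four burnishers of one pattern, 155 mm long in all, 0.06 kg, may be absent: a straight steel shank 8 mm in diameter and 60 mm long, a brass collar 18 mm in diameter and 5 mm thick, then a dark wooden handle 16 mm in diameter and 90 mm long. Origin at the steel tip, z along the tool towards the handle's end (up at the start). It hangs by its collar in a hole of the stand, tip 6 mm above the board, handle upright; which hole varies
- tip_2 (a point): the steel tip of burnisher_2
- burnisher_3: the third longest of four burnishers of one pattern, 140 mm long in all, 0.06 kg, may be absent: a straight steel shank 8 mm in diameter and 60 mm long, a brass collar 18 mm in diameter and 5 mm thick, then a dark wooden handle 16 mm in diameter and 75 mm long. Origin at the steel tip, z along the tool towards the handle's end (up at the start). It hangs by its collar in a hole of the stand, tip 6 mm above the board, handle upright; which hole varies
- tip_3 (a point): the steel tip of burnisher_3
- burnisher_4: the shortest of four burnishers of one pattern, 125 mm long in all, 0.06 kg, may be absent: a straight steel shank 8 mm in diameter and 60 mm long, a brass collar 18 mm in diameter and 5 mm thick, then a dark wooden handle 16 mm in diameter and 60 mm long. Origin at the steel tip, z along the tool towards the handle's end (up at the start). It hangs by its collar in a hole of the stand, tip 6 mm above the board, handle upright; which hole varies
- tip_4 (a point): the steel tip of burnisher_4
- pliers: bystander: pliers with green handles, 140 x 47 x 11 mm, lying at the right of the board
- purple_box: bystander: small closed purple box, 40 x 46 x 32 mm, at the back left of the board
- reel: bystander: thread reel with dark wooden ends, 34 mm in diameter, 54 mm high, standing at the left front of the board
Things that resemble listed ones, but are neither listed nor needed, are in the scene too. What is shaped like the burnisher_4 but orange or pink is not meant.

How it is judged:
By the outcome, as a careful person would: the job done as asked, in the order asked, and still so for the second after the job is handed in, with the robot touching nothing.
Of burnisher_1, burnisher_2, burnisher_3, burnisher_4 only 3 to 4 are there at a start; the rules pass over those that are not, and their reading is None.
At some moment in a run one of pot, lid may be knocked a few centimetres aside while the robot is not near it.
It also fails if it takes over 210 s, if anything falls off the work surface, if the arm or the gripper's body presses on something with over 40 N, if the wrist force passes 120 N, or if a joint passes its speed limit or range.

### The arm

A 6-joint arm with a two-finger parallel gripper is mounted at the origin on a cart in front of the work surface, level with it; the furniture and walls round the work are solid. World frame = base frame: x ahead of the robot, y to its left, z up, the work surface at z = 0. Lengths are in m, angles in rad, forces in N, time in s.
With the tool pointing down it reaches from about 0.35 to 0.85 m from the base axis. Payload 8.1 kg.
Tool frame: the origin (TCP) lies midway between the tips of the shut fingers; the grasp point (between the pads) lies 19 mm behind it (bot.grasp_offset is the distance from the TCP to the grasp point, in m); z points along the fingers, y is the line along which they close (so a half turn about z gives the same grasp; the last joint's range is limited). The gripper opens to 85 mm and grips with 20 to 120 N. Pads are 22 mm wide; open, the fingers measure 114 mm over their backs; the gripper's body (76 mm by 85 mm) begins 54 mm behind the grasp point. The pads swing forward as they close: fully open they stand 13 mm farther back than shut.
Start: joints at [-1.215, 0.13, 1.488, -0, 1.523, -0.085], TCP at [0.256, -0.543, 0.231] pointing down, gripper open.
Joint ranges: [-2.96, 2.96], [-0.89, 2.26], [0.02, 2.5], [-1.34, 4.48], [0, 2.73], [-2.66, 2.66]. Speed limits (rad/s): [2.39, 2.39, 2.79, 3.14, 3.14, 3.14].

### API

Orientations are given as a unit quaternion [x, y, z, w].
In Python, from bench import bot gives the robot as it stands.
- The arm moves only by the tool drive_tool, never from a script. Its arguments are lists of equal length, an entry for each row: "xyz": the shift along the world's x, y, z as a fraction of full scale, a list of three; "delta_rot": the turn, a rotation vector about the world's x, y, z as a fraction of full scale, a list of three. A call has exactly 10 rows; each row shifts and turns the commanded pose from where the row before left it; what a row does not reach is not made up. Full scale, the value 1, is 0.6 m for a shift and 8 degrees for a turn. A row lasts 1/8 s, in which the tool goes at most 62.5 mm and 10.7 degrees, less where a joint would pass 70% of its speed; a pose out of reach is approached as far as the arm can. A call with a number of a shift or a turn outside -1 to 1 is refused whole. A call with a gripper value outside its range is refused whole. "claw" is the closure, from -1 (fully open) to 1 (shut), so that 0 is half open, set as the call begins (left out, the last holds). The fingers move at their own pace and stop on an object; "newtons" is the grip in N (left out, the last holds). Time passes only in rows, so rows that do not move let the fingers close, or fill a call up. It gives the time, the measured TCP pose, the force, the opening and the grip force at its end, in the units of the state.
- bot.state(): the state, without advancing time (a new reading comes with each control period).
- bot.camera(name): name is "scene" or "top"; returns the picture (420x560x3 uint8, red, green, blue); there is no depth.
- bot.camera_model(name): a dict with "K" (3x3 intrinsics, pixels), "R" (3x3) and "t" (3): a world point X has camera coordinates R X + t. Camera axes: x right, y down, z forward; pixel columns grow to the right and rows downward; lengths in m; the calibration is good to about 2 mm. A picture is of the moment at which its call begins. camera_model takes no time and is no camera call.
- bot.close_job(): hands the job in; it is judged then, once.
The state is a dict: "time": time; "joint_pos": joint angles; "qd": joint speeds; "effort": joint torques, N m; "tcp_pos": TCP position; "orientation": TCP orientation; "contact_force": force on the tool from outside, world axes, zero at the start; "wrist_torque": the same for the moment, N m; "gripper_width": finger opening in m; "gripper_force": force on a finger pad.
Only numpy, scipy, OpenCV 4.12 (cv2) and the standard library are available. Lean on these libraries where they do the work, as an engineer would, in place of code of your own. Each camera call takes 0.05 s, during which the arm holds its last target. There are 200 camera calls.

## Working session

There is one attempt and no reset: what is moved stays moved. The work goes in short steps, Python scripts to look and compute and a tool call to move; the robot and the scene stay as the last step left them, time stands still between calls to the robot, and variables do not carry over. Pictures are saved under pics/ and viewed, at most 14 in all, crops included, and the job is handed in when it is done.

Besides the shell and the picture viewer there is one more tool, called by a JSON object that holds its "fn" and its "kwargs", one argument or row to a line. drive_tool: Moves the arm, as the interface text tells. Its arguments: {"type":"object","properties":{"xyz":{"type":"array"},"delta_rot":{"type":"array"},"claw":{"type":"number"},"newtons":{"type":"number"}},"required":["xyz","delta_rot"]}

```bash
mkdir -p pics; ls
python3 - <<'E'
from bench import bot
import cv2,numpy as np
for n in("scene","top"):
    im=bot.camera(n); cv2.imwrite(f"pics/{n}0.png",im[:,:,::-1])
    m=bot.camera_model(n); print(n,m)
print(bot.state())
E
```

```text
pics
scene {'K': array([[403.18922841,   0.        , 272.49138097],
       [  0.        , 403.18922841, 208.40886987],
       [  0.        ,   0.        ,   1.        ]]), 'R': array([[-0.82505661, -0.56502713, -0.00509258],
       [-0.41331245,  0.60961829, -0.67641582],
       [ 0.38529782, -0.55597651, -0.73650235]]), 't': array([0.41755158, 0.2747444 , 0.71376921])}
top {'K': array([[546.77120657,   0.        , 287.90947038],
       [  0.        , 546.77120657, 213.20574218],
       [  0.        ,   0.        ,   1.        ]]), 'R': array([[-0.02357556, -0.99971901,  0.0024691 ],
       [-0.98777725,  0.02291316, -0.15417876],
       [ 0.15407886, -0.00607378, -0.98803989]]), 't': array([0.02175856, 0.52683721, 1.31094906])}
{'time': 0.1, 'joint_pos': array([-1.21538407e+00,  1.31095468e-01,  1.48918089e+00, -8.23752237e-06,
        1.52295925e+00, -8.54081538e-02]), 'qd': array([ 0.00065433, -0.00090925, -0.00360409,  0.00040679,  0.00041131,
        0.00110251]), 'effort': array([ 1.42839766e-03, -5.70950961e+01, -5.01941586e+01, -1.18522171e-04,
        8.22674629e-03, -1.38829118e-04]), 'tcp_pos': array([ 0.2558528 , -0.54217913,  0.23033766]), 'orientation': array([ 9.75807476e-01,  2.18630043e-01, -1.14641395e-04, -8.13451880e-04]), 'contact_force': array([0.38795685, 0.19264149, 0.09285928]), 'wrist_torque': array([ 0.00283674,  0.0114539 , -0.04630956]), 'gripper_force': 0.0, 'gripper_width': 0.08510014186605311}
```

View pics/scene0.png

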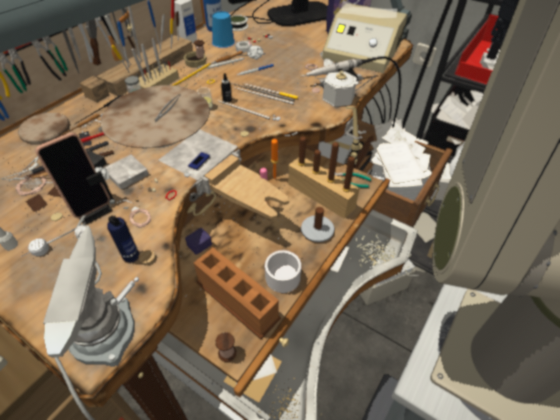

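View pics/top0.png

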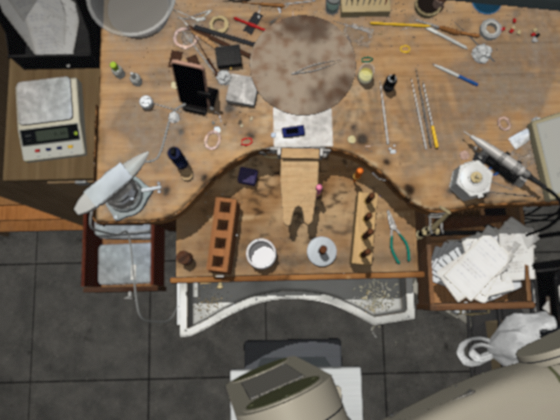

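The scene view shows the stand at (325,183) with four dark handles, the pot at (283,272), the lid at (318,228) and the caddy at (237,290). The pliers are at (358,180), the purple box at (199,240) and the reel at (226,347). The orange (274,150) and pink (263,172) look-alikes are decoys outside the stand. I'll enlarge to confirm.

```bash
cat > h.py <<'E'
import numpy as np,cv2
from bench import bot
M={n:bot.camera_model(n) for n in("scene","top")}
def proj(n,X):
    m=M[n];c=m["R"]@np.array(X,float)+m["t"];p=m["K"]@c;return p[:2]/p[2]
def onz(n,uv,z):
    m=M[n];d=m["R"].T@np.linalg.solve(m["K"],[uv[0],uv[1],1]);o=-m["R"].T@m["t"];return o+d*(z-o[2])/d[2]
def tri(us,ut):
    A=[];b=[]
    for n,uv in(("scene",us),("top",ut)):
        m=M[n];d=m["R"].T@np.linalg.solve(m["K"],[uv[0],uv[1],1]);d/=np.linalg.norm(d);P=np.eye(3)-np.outer(d,d)
        A.append(P);b.append(P@(-m["R"].T@m["t"]))
    return np.linalg.lstsq(np.vstack(A),np.hstack(b),rcond=None)[0]
E
python3 - <<'E'
import cv2,numpy as np
s=cv2.imread("pics/scene0.png");t=cv2.imread("pics/top0.png")
a=cv2.resize(s[125:365,185:385],None,fx=2.4,fy=2.4,interpolation=cv2.INTER_CUBIC)  #480x576
cv2.imwrite("pics/c1.png",a)
b=cv2.resize(t[145:285,170:420],None,fx=3.2,fy=3.2,interpolation=cv2.INTER_CUBIC)
cv2.imwrite("pics/c2.png",b)
E
```

```text
(no output)
```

View pics/c1.png

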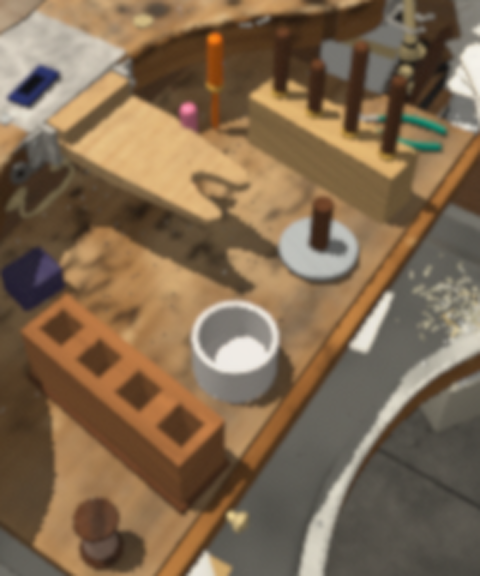

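View pics/c2.png

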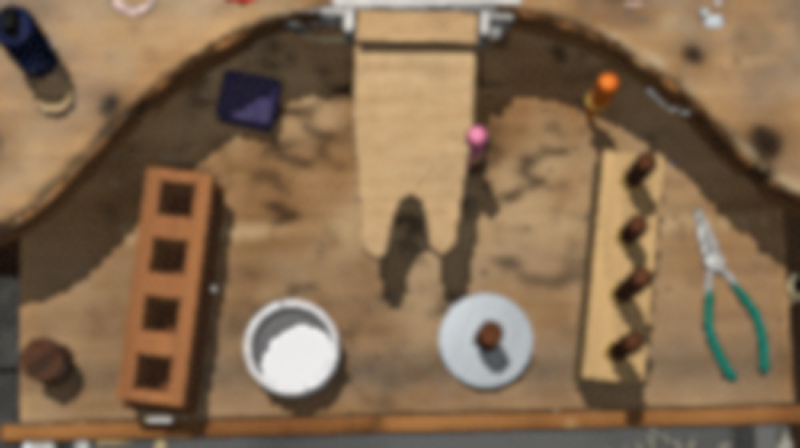

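The enlarged crops confirm four brown handles in the stand, with collars in scene crop c1 at (282,95), (316,110), (352,130) and (391,153). The orange (215,60) and pink (188,115) look-alikes stand apart beside the bench pin, so they are not meant. Next I compute poses.

Run:
```python
from h import *
np.set_printoptions(precision=4,suppress=True)
S=lambda u:(u[0]/2.4+185-.3,u[1]/2.4+125-.3)
T=lambda u:(u[0]/3.2+170-.34,u[1]/3.2+145-.34)
for n,ts,cs,tt,ct in [("A",(283,32),(282,95),(645,160),(635,183)),("B",(317,65),(316,110),(637,222),(630,240)),("C",(360,46),(352,130),(641,276),(623,296)),("D",(398,78),(391,153),(635,340),(617,357))]:
    print(n,"top",tri(S(ts),T(tt)),"collar z.068 scene",onz("scene",S(cs),.069),"top",onz("top",T(ct),.069))
print("stand corners",[onz("top",T(u),.066)[:2] for u in[(605,152),(660,155),(645,383),(583,378)]])
print("caddy pockets top",[onz("top",T(u),.078)[:2] for u in[(176,199),(168,256),(160,314),(152,372)]])
print("caddy pockets scene",[onz("scene",S(u),.078)[:2] for u in[(63,327),(100,356),(139,390),(182,425)]])
print("caddy corners",[onz("top",T(u),.078)[:2] for u in[(146,168),(213,172),(186,408),(121,400)]])
print("pin height tip",tri(S((245,170)),T((445,250))),tri(S((215,217)),T((375,250))))
def blob(n,f,roi):
    im=bot.camera(n);hsv=cv2.cvtColor(im,cv2.COLOR_RGB2HSV);m=np.zeros(im.shape[:2],np.uint8)
    x0,y0,x1,y1=roi;m[y0:y1,x0:x1]=f(hsv)[y0:y1,x0:x1]*255
    c=max(cv2.findContours(m,0,2)[0],key=cv2.contourArea);return cv2.fitEllipse(cv2.convexHull(c)),cv2.contourArea(c)
for nm,z,roi in(("pot",.05,(243,235,280,272)),("lid",.014,(303,232,340,270))):
    e,a=blob("top",lambda h:(h[...,1]<60)&(h[...,2]>60),roi);print(nm,e,a,onz("top",e[0],z))
print("knobtop",tri(S((322,204)),T((490,333))))
```

```text
A top [ 0.5484 -0.1825  0.1444] collar z.068 scene [ 0.5426 -0.1808  0.069 ] top [ 0.5462 -0.1858  0.069 ]
B top [ 0.5064 -0.1773  0.127 ] collar z.068 scene [ 0.5031 -0.1805  0.069 ] top [ 0.5026 -0.18    0.069 ]
C top [ 0.4621 -0.1709  0.1733] collar z.068 scene [ 0.4597 -0.1751  0.069 ] top [ 0.4603 -0.1728  0.069 ]
D top [ 0.4196 -0.1666  0.1594] collar z.068 scene [ 0.4138 -0.1679  0.069 ] top [ 0.4146 -0.1662  0.069 ]
stand corners [array([ 0.5713, -0.1645]), array([ 0.568 , -0.2063]), array([ 0.3949, -0.1867]), array([ 0.3997, -0.1405])]
caddy pockets top [array([0.5404, 0.1615]), array([0.4973, 0.1677]), array([0.4539, 0.1739]), array([0.4109, 0.18  ])]
caddy pockets scene [array([0.5359, 0.1641]), array([0.4943, 0.1689]), array([0.4507, 0.1761]), array([0.4066, 0.1819])]
caddy corners [array([0.5647, 0.184 ]), array([0.5604, 0.1335]), array([0.3837, 0.155 ]), array([0.3908, 0.203 ])]
pin height tip [ 0.4937 -0.0378  0.11  ] [0.4945 0.0122 0.095 ]
pot ((260.8681945800781, 253.46945190429688), (30.94684600830078, 32.12958526611328), 143.22171020507812) 749.0 [0.4284 0.0774 0.05  ]
lid ((321.2287292480469, 251.0388641357422), (30.325519561767578, 31.407981872558594), 136.90963745117188) 718.0 [ 0.4339 -0.0716  0.014 ]
knobtop [ 0.4342 -0.0718  0.0721]
```

Heights identify the four tools. C is burnisher_1 (top 0.173), D is 2 (0.159), A is 3 (0.144) and B is 4 (0.127). I'm moving above C.

{"fn": "drive_tool", "kwargs": {
  "xyz": [
    [0.034,0.0615,0.003],
    [0.034,0.0615,0.003],
    [0.034,0.0615,0.003],
    [0.034,0.0615,0.003],
    [0.034,0.0615,0.003],
    [0.034,0.0615,0.003],
    [0.034,0.0615,0.003],
    [0.034,0.0615,0.003],
    [0.034,0.0615,0.003],
    [0.034,0.0615,0.003]
  ],
  "delta_rot": [
    [0,0,-0.41],
    [0,0,-0.41],
    [0,0,-0.41],
    [0,0,-0.41],
    [0,0,-0.41],
    [0,0,-0.41],
    [0,0,-0.41],
    [0,0,-0.41],
    [0,0,-0.41],
    [0,0,-0.41]
  ],
  "claw": -1,
  "newtons": 40
}}

```text
time: 1.45
tcp_pos: [0.4605, -0.1723, 0.2493]
orientation: [0.998, -0.067, 0.0, 0.0]
contact_force: [0.0, -0.5, -0.5]
gripper_width: 0.0855
gripper_force: 0.0
```

{"fn": "drive_tool", "kwargs": {
  "xyz": [
    [-0.0025,-0.001,-0.026],
    [0,0,-0.026],
    [0,0,-0.026],
    [0,0,-0.026],
    [0,0,-0.026],
    [0,0,-0.026],
    [0,0,-0.026],
    [0,0,-0.025],
    [0,0,0],
    [0,0,0]
  ],
  "delta_rot": [
    [0,0,0],
    [0,0,0],
    [0,0,0],
    [0,0,0],
    [0,0,0],
    [0,0,0],
    [0,0,0],
    [0,0,0],
    [0,0,0],
    [0,0,0]
  ]
}}

```text
time: 2.7
tcp_pos: [0.4588, -0.1743, 0.1255]
orientation: [0.998, -0.066, 0.0, 0.0]
contact_force: [-0.9, -0.6, 0.1]
gripper_width: 0.0854
gripper_force: 0.0
```

{"fn": "drive_tool", "kwargs": {
  "xyz": [
    [0,0,0],
    [0,0,0],
    [0,0,0],
    [0,0,0],
    [0,0,0],
    [0,0,0],
    [0,0,0],
    [0,0,0],
    [0,0,0],
    [0,0,0]
  ],
  "delta_rot": [
    [0,0,0],
    [0,0,0],
    [0,0,0],
    [0,0,0],
    [0,0,0],
    [0,0,0],
    [0,0,0],
    [0,0,0],
    [0,0,0],
    [0,0,0]
  ],
  "claw": 1
}}

```text
time: 3.95
tcp_pos: [0.4587, -0.1743, 0.1253]
orientation: [0.998, -0.066, 0.0, 0.0]
contact_force: [-0.4, -0.3, 4.3]
gripper_width: 0.0152
gripper_force: 39.0
```

{"fn": "drive_tool", "kwargs": {
  "xyz": [
    [0,0,0.02],
    [0,0,0.036],
    [0,0,0.036],
    [0,0,0.036],
    [0,0,0.036],
    [0,0,0.036],
    [-0.005,0.042,0],
    [-0.005,0.042,0],
    [-0.005,0.042,0],
    [-0.005,0.042,0]
  ],
  "delta_rot": [
    [0,0,0],
    [0,0,0],
    [0,0,0],
    [0,0,0],
    [0,0,0],
    [0,0,0],
    [0,0,0],
    [0,0,0],
    [0,0,0],
    [0,0,0]
  ]
}}

```text
time: 5.2
tcp_pos: [0.4461, -0.0726, 0.2454]
orientation: [0.998, -0.066, -0.0, -0.0]
contact_force: [0.4, -0.0, -0.6]
gripper_width: 0.015
gripper_force: 39.0
```

```bash
cat >> h.py <<'E'
def blob(n,f,roi):
    im=bot.camera(n);hsv=cv2.cvtColor(im,cv2.COLOR_RGB2HSV);m=np.zeros(im.shape[:2],np.uint8)
    x0,y0,x1,y1=roi;m[y0:y1,x0:x1]=f(hsv)[y0:y1,x0:x1]*255
    c=max(cv2.findContours(m,0,2)[0],key=cv2.contourArea);return cv2.fitEllipse(cv2.convexHull(c)),cv2.contourArea(c),im
W=lambda h:(h[...,1]<60)&(h[...,2]>60)
def show(name,crops,f=2.4):
    bs=[]
    for n,(x0,y0,x1,y1) in crops:
        bs.append(cv2.resize(bot.camera(n)[y0:y1,x0:x1,::-1],None,fx=f,fy=f,interpolation=cv2.INTER_CUBIC))
    h=max(b.shape[0] for b in bs)
    cv2.imwrite(name,np.hstack([cv2.copyMakeBorder(b,0,h-b.shape[0],0,4,0) for b in bs]))
def pot():
    e,a,_=blob("top",W,(235,225,290,275));print("pot",e,a,onz("top",e[0],.05))
def lid():
    e,a,_=blob("top",W,(295,225,345,273));print("lid",e,a,onz("top",e[0],.014))
E
python3 - <<'E'
from h import *
pot()
show("pics/p1.png",[("scene",(220,60,385,300)),("top",(230,140,390,285))])
E
```

```text
pot ((260.84478759765625, 253.4821014404297), (31.082534790039062, 32.1091194152832), 139.00628662109375) 750.0 [0.42838422 0.07749373 0.05      ]
```

View pics/p1.png

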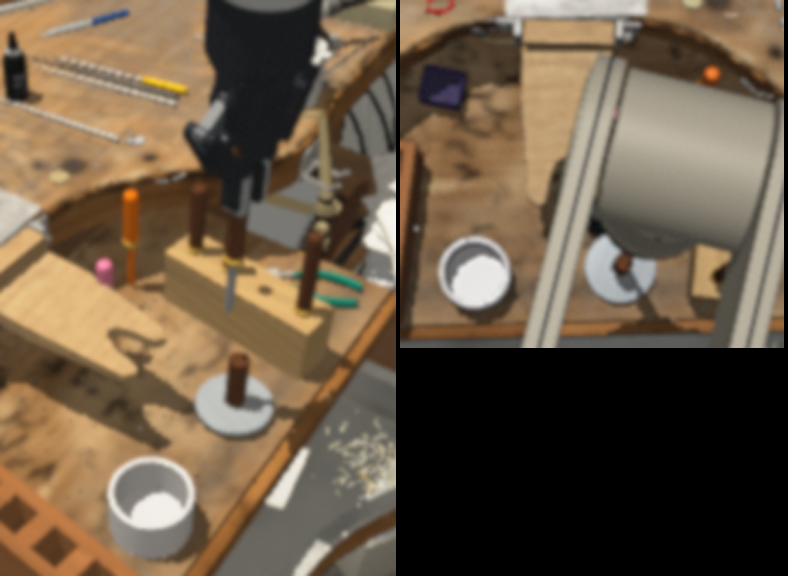

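The burnisher hangs straight in the grip, tip at crop (230,312), and the pot has not moved. Now the dip.

{"fn": "drive_tool", "kwargs": {
  "xyz": [
    [-0.006,0.05,0],
    [-0.006,0.05,0],
    [-0.006,0.05,0],
    [-0.006,0.05,0],
    [-0.006,0.05,0],
    [0,0,-0.02],
    [0,0,-0.05],
    [0,0,-0.05],
    [0,0,-0.053],
    [0,0,0]
  ],
  "delta_rot": [
    [0,0,0],
    [0,0,0],
    [0,0,0],
    [0,0,0],
    [0,0,0],
    [0,0,0],
    [0,0,0],
    [0,0,0],
    [0,0,0],
    [0,0,0]
  ]
}}

```text
time: 6.6
tcp_pos: [0.4263, 0.0753, 0.1383]
orientation: [0.998, -0.066, -0.003, 0.001]
contact_force: [0.1, -0.5, -1.1]
gripper_width: 0.0152
gripper_force: 39.2
```

{"fn": "drive_tool", "kwargs": {
  "xyz": [
    [0,0,0.03],
    [0,0,0.05],
    [0,0,0.05],
    [0,0,0.048],
    [0.031,0.024,0],
    [0.031,0.024,0],
    [0.031,0.024,0],
    [0.031,0.024,0],
    [0.032,0.025,0],
    [0.032,0.025,0]
  ],
  "delta_rot": [
    [0,0,0],
    [0,0,0],
    [0,0,0],
    [0,0,0],
    [0,0,0],
    [0,0,0],
    [0,0,0],
    [0,0,0],
    [0,0,0],
    [0,0,0]
  ]
}}

```text
time: 7.85
tcp_pos: [0.5432, 0.1646, 0.2521]
orientation: [0.998, -0.066, 0.002, -0.001]
contact_force: [-0.4, -0.7, -1.3]
gripper_width: 0.0149
gripper_force: 39.3
```

Run:
```python
from h import *
s=bot.state();p=s["tcp_pos"];print(p,s["orientation"])
t=p-[0,0,.1193];print("tip expected px",proj("scene",t),"col",proj("scene",t+[0,0,.0625]))
show("pics/p2.png",[("scene",(170,150,290,350)),("top",(200,170,300,290))],3)
```

```text
[0.54324998 0.16457705 0.25209361] [ 9.97828149e-01 -6.58305536e-02  2.24518101e-03 -5.31972558e-04]
tip expected px [204.17733676 241.77152849] col [199.41843539 219.22036949]
```

View pics/p2.png

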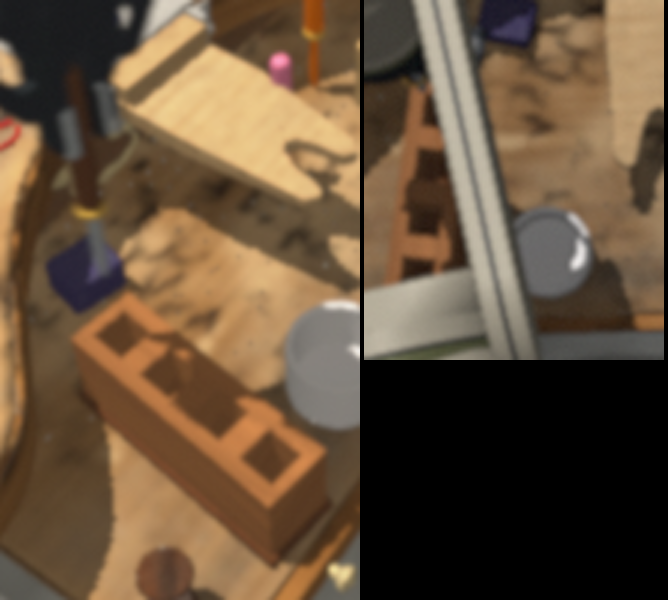

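{"fn": "drive_tool", "kwargs": {
  "xyz": [
    [-0.0075,-0.0025,0],
    [0,0,-0.03],
    [0,0,-0.03],
    [0,0,-0.03],
    [0,0,-0.03],
    [0,0,-0.03],
    [0,0,-0.02],
    [0,0,-0.01],
    [0,0,0],
    [0,0,0]
  ],
  "delta_rot": [
    [0,0,0],
    [0,0,0],
    [0,0,0],
    [0,0,0],
    [0,0,0],
    [0,0,0],
    [0,0,0],
    [0,0,0],
    [0,0,0],
    [0,0,0]
  ]
}}

```text
time: 9.2
tcp_pos: [0.5374, 0.1628, 0.1409]
orientation: [0.998, -0.066, 0.001, -0.0]
contact_force: [1.2, 0.2, -0.6]
gripper_width: 0.0149
gripper_force: 39.2
```

{"fn": "drive_tool", "kwargs": {
  "xyz": [
    [0,0,-0.003],
    [0,0,-0.003],
    [0,0,-0.003],
    [0,0,-0.002],
    [0,0,0],
    [0,0,0],
    [0,0,0],
    [0,0,0],
    [0,0,0],
    [0,0,0]
  ],
  "delta_rot": [
    [0,0,0],
    [0,0,0],
    [0,0,0],
    [0,0,0],
    [0,0,0],
    [0,0,0],
    [0,0,0],
    [0,0,0],
    [0,0,0],
    [0,0,0]
  ]
}}

```text
time: 10.45
tcp_pos: [0.5368, 0.1627, 0.1335]
orientation: [0.998, -0.066, -0.0, -0.0]
contact_force: [0.2, -0.2, -1.6]
gripper_width: 0.0149
gripper_force: 39.2
```

{"fn": "drive_tool", "kwargs": {
  "xyz": [
    [0,0,-0.002],
    [0,0,-0.002],
    [0,0,-0.001],
    [0,0,0],
    [0,0,0],
    [0,0,0],
    [0,0,0],
    [0,0,0],
    [0,0,0],
    [0,0,0]
  ],
  "delta_rot": [
    [0,0,0],
    [0,0,0],
    [0,0,0],
    [0,0,0],
    [0,0,0],
    [0,0,0],
    [0,0,0],
    [0,0,0],
    [0,0,0],
    [0,0,0]
  ]
}}

```text
time: 11.7
tcp_pos: [0.5368, 0.1626, 0.1305]
orientation: [0.998, -0.066, 0.0, 0.0]
contact_force: [0.2, 0.2, -0.8]
gripper_width: 0.0149
gripper_force: 39.2
```

{"fn": "drive_tool", "kwargs": {
  "xyz": [
    [0,0,-0.002],
    [0,0,-0.002],
    [0,0,0],
    [0,0,0],
    [0,0,0],
    [0,0,0],
    [0,0,0],
    [0,0,0],
    [0,0,0],
    [0,0,0]
  ],
  "delta_rot": [
    [0,0,0],
    [0,0,0],
    [0,0,0],
    [0,0,0],
    [0,0,0],
    [0,0,0],
    [0,0,0],
    [0,0,0],
    [0,0,0],
    [0,0,0]
  ]
}}

```text
time: 12.95
tcp_pos: [0.5368, 0.1627, 0.1281]
orientation: [0.998, -0.066, -0.0, -0.0]
contact_force: [0.0, 1.0, 0.2]
gripper_width: 0.0149
gripper_force: 39.2
```

{"fn": "drive_tool", "kwargs": {
  "xyz": [
    [0,0,-0.002],
    [0,0,-0.001],
    [0,0,0],
    [0,0,0],
    [0,0,0],
    [0,0,0],
    [0,0,0],
    [0,0,0],
    [0,0,0],
    [0,0,0]
  ],
  "delta_rot": [
    [0,0,0],
    [0,0,0],
    [0,0,0],
    [0,0,0],
    [0,0,0],
    [0,0,0],
    [0,0,0],
    [0,0,0],
    [0,0,0],
    [0,0,0]
  ]
}}

```text
time: 14.2
tcp_pos: [0.5368, 0.1627, 0.1263]
orientation: [0.998, -0.066, 0.0, 0.0]
contact_force: [0.0, -0.1, -0.9]
gripper_width: 0.015
gripper_force: 39.2
```

{"fn": "drive_tool", "kwargs": {
  "xyz": [
    [0,0,0],
    [0,0,0],
    [0,0,0],
    [0,0,0],
    [0,0,0],
    [0,0,0],
    [0,0,0.03],
    [0,0,0.05],
    [0,0,0.05],
    [0,0,0.05]
  ],
  "delta_rot": [
    [0,0,0],
    [0,0,0],
    [0,0,0],
    [0,0,0],
    [0,0,0],
    [0,0,0],
    [0,0,0],
    [0,0,0],
    [0,0,0],
    [0,0,0]
  ],
  "claw": 0
}}

```text
time: 15.45
tcp_pos: [0.5371, 0.1627, 0.2369]
orientation: [0.998, -0.066, 0.001, -0.0]
contact_force: [-0.6, 0.6, -0.1]
gripper_width: 0.0425
gripper_force: 0.0
```

{"fn": "drive_tool", "kwargs": {
  "xyz": [
    [-0.02,-0.05,0],
    [-0.02,-0.055,0],
    [-0.02,-0.055,0],
    [-0.02,-0.055,0],
    [-0.02,-0.055,0],
    [-0.02,-0.055,0],
    [-0.02,-0.055,0],
    [-0.02,-0.055,0],
    [-0.022,-0.055,0],
    [-0.022,-0.055,0]
  ],
  "delta_rot": [
    [0,0,0],
    [0,0,0],
    [0,0,0],
    [0,0,0],
    [0,0,0],
    [0,0,0],
    [0,0,0],
    [0,0,0],
    [0,0,0],
    [0,0,0]
  ]
}}

```text
time: 16.7
tcp_pos: [0.4142, -0.1655, 0.236]
orientation: [0.998, -0.066, 0.001, 0.0]
contact_force: [-0.5, -0.1, 0.2]
gripper_width: 0.043
gripper_force: 0.0
```

Run:
```python
from h import *
pot()
show("pics/p3.png",[("scene",(170,80,400,340)),("top",(200,170,300,290))],2.3)
```

```text
pot ((260.7341613769531, 253.5009307861328), (31.03450584411621, 32.079986572265625), 143.11705017089844) 749.0 [0.42834477 0.07776285 0.05      ]
```

View pics/p3.png

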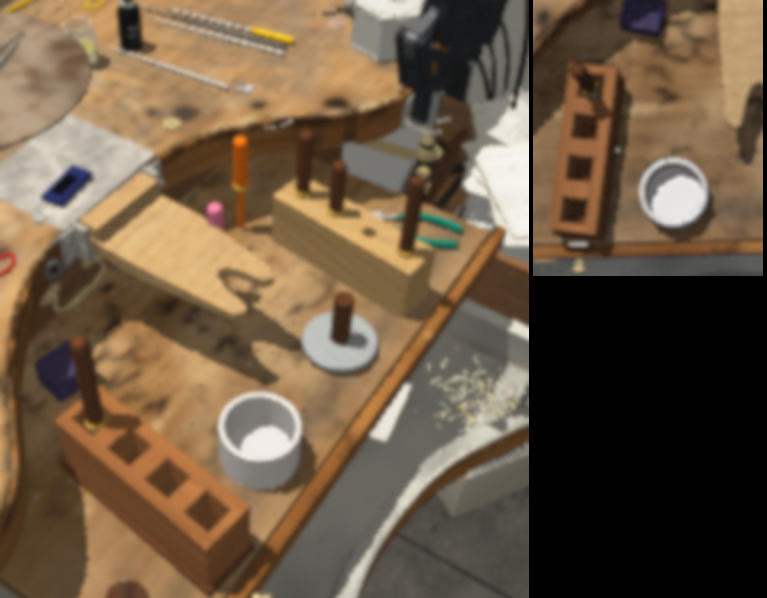

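Burnisher_1 stands in the far pocket with its collar at the mouth (scene crop (92,424)), and the pot has not moved. Now burnisher_2 (D).

{"fn": "drive_tool", "kwargs": {
  "xyz": [
    [0.002,-0.002,-0.02],
    [0,0,-0.03],
    [0,0,-0.03],
    [0,0,-0.03],
    [0,0,-0.03],
    [0,0,-0.03],
    [0,0,-0.02],
    [0,0,-0.02],
    [0,0,0],
    [0,0,0]
  ],
  "delta_rot": [
    [0,0,0],
    [0,0,0],
    [0,0,0],
    [0,0,0],
    [0,0,0],
    [0,0,0],
    [0,0,0],
    [0,0,0],
    [0,0,0],
    [0,0,0]
  ]
}}

```text
time: 18.1
tcp_pos: [0.416, -0.1657, 0.1088]
orientation: [0.998, -0.066, 0.0, 0.0]
contact_force: [-0.0, -0.1, 0.2]
gripper_width: 0.0426
gripper_force: 0.0
```

{"fn": "drive_tool", "kwargs": {
  "xyz": [
    [0,0,0],
    [0,0,0],
    [0,0,0],
    [0,0,0],
    [0,0,0],
    [0,0,0],
    [0,0,0],
    [0,0,0],
    [0,0,0],
    [0,0,0]
  ],
  "delta_rot": [
    [0,0,0],
    [0,0,0],
    [0,0,0],
    [0,0,0],
    [0,0,0],
    [0,0,0],
    [0,0,0],
    [0,0,0],
    [0,0,0],
    [0,0,0]
  ],
  "claw": 1
}}

```text
time: 19.35
tcp_pos: [0.4161, -0.1658, 0.109]
orientation: [0.998, -0.066, 0.001, 0.0]
contact_force: [0.0, -0.5, 6.4]
gripper_width: 0.0149
gripper_force: 39.0
```

{"fn": "drive_tool", "kwargs": {
  "xyz": [
    [0,0,0.02],
    [0,0,0.05],
    [0,0,0.05],
    [0,0,0.05],
    [0,0,0.047],
    [0.002,0.045,0],
    [0.002,0.045,0],
    [0.002,0.045,0],
    [0.002,0.045,0],
    [0.002,0.045,0]
  ],
  "delta_rot": [
    [0,0,0],
    [0,0,0],
    [0,0,0],
    [0,0,0],
    [0,0,0],
    [0,0,0],
    [0,0,0],
    [0,0,0],
    [0,0,0],
    [0,0,0]
  ]
}}

```text
time: 20.6
tcp_pos: [0.4214, -0.0296, 0.2389]
orientation: [0.998, -0.066, 0.0, -0.0]
contact_force: [0.0, 1.0, -0.3]
gripper_width: 0.0148
gripper_force: 39.0
```

Run:
```python
from h import *
pot()
s=bot.state();p=s["tcp_pos"];print(p)
```

```text
pot ((269.8600769042969, 249.01266479492188), (43.15196228027344, 56.51426315307617), 29.69706153869629) 1389.5 [0.4387396  0.05541926 0.05      ]
[ 0.42140003 -0.0271195   0.23888062]
```

```bash
cat >> h.py <<'E'
def same():
    a=cv2.imread("pics/scene0.png").astype(int);b=bot.camera("scene")[:,:,::-1].astype(int)
    d=np.abs(a-b).max(2)
    f=lambda r:float((d[r[1]:r[3],r[0]:r[2]]>50).mean().round(3))
    print("changed: pot",f((260,245,306,296)),"lid",f((298,203,337,245)))
    ms=[]
    for im in(a,b):
        h=cv2.cvtColor(im.astype(np.uint8),cv2.COLOR_BGR2HSV);m=np.zeros(h.shape[:2],np.uint8);m[235:310,250:315]=(W(h)*255)[235:310,250:315]
        m=cv2.morphologyEx(m,cv2.MORPH_OPEN,np.ones((3,3)));ms.append(cv2.boundingRect(max(cv2.findContours(m,0,2)[0],key=cv2.contourArea)))
    print(ms)
E
python3 -c "
from h import *
same()"
```

```text
changed: pot 0.0 lid 0.0
[(264, 250, 38, 43), (264, 250, 38, 43)]
```

{"fn": "drive_tool", "kwargs": {
  "xyz": [
    [0.003,0.044,0],
    [0.003,0.044,0],
    [0.003,0.044,0],
    [0.002,0.043,0],
    [0,0,-0.03],
    [0,0,-0.05],
    [0,0,-0.05],
    [0,0,-0.04],
    [0,0,-0.02],
    [0,0,0]
  ],
  "delta_rot": [
    [0,0,0],
    [0,0,0],
    [0,0,0],
    [0,0,0],
    [0,0,0],
    [0,0,0],
    [0,0,0],
    [0,0,0],
    [0,0,0],
    [0,0,0]
  ]
}}

```text
time: 21.95
tcp_pos: [0.4274, 0.0738, 0.1235]
orientation: [0.998, -0.066, -0.001, 0.0]
contact_force: [-0.3, -0.8, -0.1]
gripper_width: 0.0148
gripper_force: 39.2
```

{"fn": "drive_tool", "kwargs": {
  "xyz": [
    [0,0,0.03],
    [0,0,0.055],
    [0,0,0.055],
    [0,0,0.052],
    [0.0224,0.0316,0],
    [0.0224,0.0316,0],
    [0.0224,0.0316,0],
    [0.0224,0.0316,0],
    [0.0224,0.0316,0],
    [0,0,0]
  ],
  "delta_rot": [
    [0,0,0],
    [0,0,0],
    [0,0,0],
    [0,0,0],
    [0,0,0],
    [0,0,0],
    [0,0,0],
    [0,0,0],
    [0,0,0],
    [0,0,0]
  ]
}}

```text
time: 23.2
tcp_pos: [0.4966, 0.1703, 0.2422]
orientation: [0.998, -0.065, 0.001, -0.001]
contact_force: [0.4, -0.2, -0.2]
gripper_width: 0.0148
gripper_force: 39.2
```

Run:
```python
from h import *
s=bot.state();p=s["tcp_pos"];print(p)
t=p-[0,0,.103];print("tip exp px",proj("scene",t), "pocket px",proj("scene",[.4945,.1686,.074]))
show("pics/p4.png",[("scene",(170,190,300,350))],3.6)
```

```text
[0.4965511  0.17034681 0.24224187]
tip exp px [221.743954  253.5079513] pocket px [226.58728148 274.04896472]
```

View pics/p4.png

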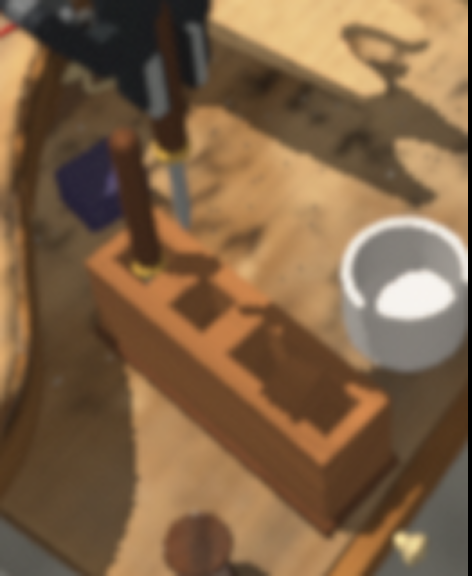

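Pocket 2 is at crop (205,303), as predicted, and burnisher_1 is fully seated. Inserting burnisher_2.

{"fn": "drive_tool", "kwargs": {
  "xyz": [
    [-0.0033,-0.0025,0],
    [0,0,-0.03],
    [0,0,-0.035],
    [0,0,-0.035],
    [0,0,-0.035],
    [0,0,-0.03],
    [0,0,-0.02],
    [0,0,-0.02],
    [0,0,-0.012],
    [0,0,0]
  ],
  "delta_rot": [
    [0,0,0],
    [0,0,0],
    [0,0,0],
    [0,0,0],
    [0,0,0],
    [0,0,0],
    [0,0,0],
    [0,0,0],
    [0,0,0],
    [0,0,0]
  ]
}}

```text
time: 24.5
tcp_pos: [0.4938, 0.1678, 0.1096]
orientation: [0.998, -0.066, 0.0, -0.0]
contact_force: [0.5, 0.2, -0.4]
gripper_width: 0.0148
gripper_force: 39.3
```

{"fn": "drive_tool", "kwargs": {
  "xyz": [
    [0,0,0],
    [0,0,0],
    [0,0,0],
    [0,0,0],
    [0,0,0],
    [0,0,0],
    [0,0,0.03],
    [0,0,0.06],
    [0,0,0.06],
    [0,0,0.06]
  ],
  "delta_rot": [
    [0,0,0],
    [0,0,0],
    [0,0,0],
    [0,0,0],
    [0,0,0],
    [0,0,0],
    [0,0,0],
    [0,0,0],
    [0,0,0],
    [0,0,0]
  ],
  "claw": 0
}}

```text
time: 25.75
tcp_pos: [0.4936, 0.1678, 0.2382]
orientation: [0.998, -0.066, 0.001, -0.0]
contact_force: [-0.5, -0.2, 1.0]
gripper_width: 0.0429
gripper_force: 0.0
```

{"fn": "drive_tool", "kwargs": {
  "xyz": [
    [0.0085,-0.05,0],
    [0.0085,-0.06,0],
    [0.0085,-0.06,0],
    [0.0085,-0.06,0],
    [0.0085,-0.06,0],
    [0.0085,-0.06,0],
    [0.0085,-0.06,0],
    [0.0085,-0.06,0],
    [0.0085,-0.06,0],
    [0.0085,-0.057,0]
  ],
  "delta_rot": [
    [0,0,0],
    [0,0,0],
    [0,0,0],
    [0,0,0],
    [0,0,0],
    [0,0,0],
    [0,0,0],
    [0,0,0],
    [0,0,0],
    [0,0,0]
  ]
}}

```text
time: 27.0
tcp_pos: [0.5447, -0.1858, 0.2371]
orientation: [0.998, -0.066, 0.001, 0.0]
contact_force: [0.3, 0.6, -0.3]
gripper_width: 0.0432
gripper_force: 0.0
```

Run:
```python
from h import *
same();pot()
show("pics/p5.png",[("scene",(170,100,390,340)),("top",(200,170,330,290))],2.4)
print(bot.state()["tcp_pos"])
```

```text
changed: pot 0.0 lid 0.0
[(264, 250, 38, 43), (264, 250, 38, 43)]
pot ((260.85382080078125, 253.4614715576172), (30.94935417175293, 32.09120178222656), 144.37872314453125) 748.0 [0.4284338  0.07747101 0.05      ]
[ 0.54451856 -0.18479458  0.23650804]
```

View pics/p5.png

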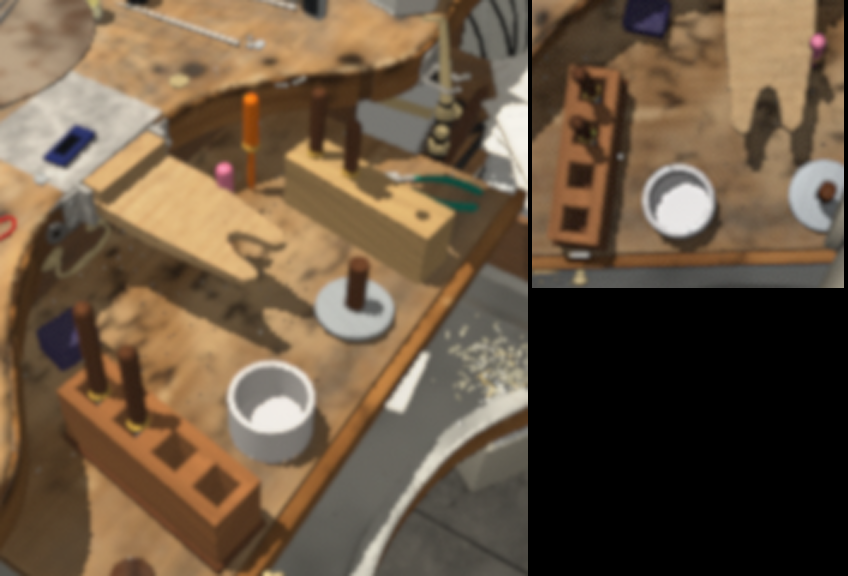

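Burnishers 1 and 2 are seated, at crop (95,395) and (135,425). The pot and lid have not moved. That image was slightly wider than the 800 px limit, so I'll keep the next ones smaller. I'll check the bench top's height before going down near it.

Run:
```python
from h import *
print(tri((199.5,160),(293,131.5)),tri((275,118),(392,149)))
e=[(660,130),(700,160),(620,70),(770,200)]
for u in e: print(onz("top",(u[0]/3.2+170,u[1]/3.2+145),.11))
```

```text
[ 0.70861339 -0.00731786  0.12620945] [ 0.66263438 -0.24033492  0.12081179]
[ 0.57753933 -0.20046311  0.11      ]
[ 0.55433123 -0.22884399  0.11      ]
[ 0.62364249 -0.17295667  0.11      ]
[ 0.52329296 -0.27869328  0.11      ]
```

{"fn": "drive_tool", "kwargs": {
  "xyz": [
    [0.002,0.001,-0.02],
    [0,0,-0.035],
    [0,0,-0.035],
    [0,0,-0.035],
    [0,0,-0.035],
    [0,0,-0.035],
    [0,0,-0.025],
    [0,0,-0.016],
    [0,0,0],
    [0,0,0]
  ],
  "delta_rot": [
    [0,0,0],
    [0,0,0],
    [0,0,0],
    [0,0,0],
    [0,0,0],
    [0,0,0],
    [0,0,0],
    [0,0,0],
    [0,0,0],
    [0,0,0]
  ]
}}

```text
time: 28.45
tcp_pos: [0.5462, -0.184, 0.0947]
orientation: [0.998, -0.066, 0.001, 0.0]
contact_force: [1.2, -0.8, -0.4]
gripper_width: 0.0426
gripper_force: 0.0
```

{"fn": "drive_tool", "kwargs": {
  "xyz": [
    [0,0,0],
    [0,0,0],
    [0,0,0],
    [0,0,0],
    [0,0,0],
    [0,0,0],
    [0,0,0],
    [0,0,0],
    [0,0,0],
    [0,0,0]
  ],
  "delta_rot": [
    [0,0,0],
    [0,0,0],
    [0,0,0],
    [0,0,0],
    [0,0,0],
    [0,0,0],
    [0,0,0],
    [0,0,0],
    [0,0,0],
    [0,0,0]
  ],
  "claw": 1
}}

```text
time: 29.7
tcp_pos: [0.5462, -0.184, 0.0947]
orientation: [0.998, -0.066, 0.001, 0.0]
contact_force: [0.0, 0.9, 6.2]
gripper_width: 0.015
gripper_force: 38.9
```

{"fn": "drive_tool", "kwargs": {
  "xyz": [
    [0,0,0.02],
    [0,0,0.05],
    [0,0,0.05],
    [0,0,0.05],
    [0,0,0.047],
    [-0.039,0.05,0],
    [-0.039,0.05,0],
    [-0.039,0.05,0],
    [-0.039,0.05,0],
    [-0.039,0.05,0]
  ],
  "delta_rot": [
    [0,0,0],
    [0,0,0],
    [0,0,0],
    [0,0,0],
    [0,0,0],
    [0,0,0],
    [0,0,0],
    [0,0,0],
    [0,0,0],
    [0,0,0]
  ]
}}

```text
time: 30.95
tcp_pos: [0.4277, -0.033, 0.2244]
orientation: [0.998, -0.066, 0.0, -0.0]
contact_force: [0.3, 0.7, -0.6]
gripper_width: 0.015
gripper_force: 39.0
```

Run:
```python
from h import *
same();print(bot.state()["tcp_pos"])
```

```text
changed: pot 0.0 lid 0.0
[(264, 250, 38, 43), (264, 250, 38, 43)]
[ 0.42559108 -0.03018614  0.22423083]
```

{"fn": "drive_tool", "kwargs": {
  "xyz": [
    [0.002,0.045,0],
    [0.002,0.045,0],
    [0,0.045,0],
    [0,0.044,0],
    [0,0,-0.03],
    [0,0,-0.05],
    [0,0,-0.05],
    [0,0,-0.04],
    [0,0,-0.018],
    [0,0,0]
  ],
  "delta_rot": [
    [0,0,0],
    [0,0,0],
    [0,0,0],
    [0,0,0],
    [0,0,0],
    [0,0,0],
    [0,0,0],
    [0,0,0],
    [0,0,0],
    [0,0,0]
  ]
}}

```text
time: 32.25
tcp_pos: [0.4303, 0.073, 0.1105]
orientation: [0.998, -0.066, -0.001, 0.0]
contact_force: [-0.4, 0.1, 0.1]
gripper_width: 0.0149
gripper_force: 39.2
```

{"fn": "drive_tool", "kwargs": {
  "xyz": [
    [0,0,0.03],
    [0,0,0.055],
    [0,0,0.055],
    [0,0,0.052],
    [0.007,0.034,0],
    [0.007,0.034,0],
    [0.007,0.034,0],
    [0.007,0.034,0],
    [0.006,0.033,0],
    [0,0,0]
  ],
  "delta_rot": [
    [0,0,0],
    [0,0,0],
    [0,0,0],
    [0,0,0],
    [0,0,0],
    [0,0,0],
    [0,0,0],
    [0,0,0],
    [0,0,0],
    [0,0,0]
  ]
}}

```text
time: 33.5
tcp_pos: [0.452, 0.1758, 0.2277]
orientation: [0.998, -0.065, 0.001, -0.0]
contact_force: [-0.3, -0.1, 0.2]
gripper_width: 0.0151
gripper_force: 39.2
```

Run:
```python
from h import *
p=bot.state()["tcp_pos"];print(p)
print("tip px",proj("scene",p-[0,0,.0887]),"pocket",proj("scene",[.4507,.1746,.074]),"meas",139/2.4+184.7,390/2.4+124.7)
```

```text
[0.45196142 0.17581334 0.22773217]
tip px [240.02024493 267.6644195 ] pocket [243.26946554 287.77520422] meas 242.61666666666667 287.2
```

{"fn": "drive_tool", "kwargs": {
  "xyz": [
    [-0.001,-0.0015,0],
    [0,0,-0.03],
    [0,0,-0.035],
    [0,0,-0.035],
    [0,0,-0.035],
    [0,0,-0.03],
    [0,0,-0.02],
    [0,0,-0.02],
    [0,0,-0.014],
    [0,0,0]
  ],
  "delta_rot": [
    [0,0,0],
    [0,0,0],
    [0,0,0],
    [0,0,0],
    [0,0,0],
    [0,0,0],
    [0,0,0],
    [0,0,0],
    [0,0,0],
    [0,0,0]
  ]
}}

```text
time: 34.75
tcp_pos: [0.4512, 0.1742, 0.0951]
orientation: [0.998, -0.066, 0.0, -0.0]
contact_force: [0.1, 0.2, 0.1]
gripper_width: 0.0148
gripper_force: 39.2
```

Release, rise, and go to B (0.5027, -0.1787).

{"fn": "drive_tool", "kwargs": {
  "xyz": [
    [0,0,0],
    [0,0,0],
    [0,0,0],
    [0,0,0],
    [0,0,0],
    [0,0,0],
    [0,0,0.04],
    [0,0,0.06],
    [0,0,0.07],
    [0,0,0.07]
  ],
  "delta_rot": [
    [0,0,0],
    [0,0,0],
    [0,0,0],
    [0,0,0],
    [0,0,0],
    [0,0,0],
    [0,0,0],
    [0,0,0],
    [0,0,0],
    [0,0,0]
  ],
  "claw": 0
}}

```text
time: 36.0
tcp_pos: [0.4506, 0.174, 0.2403]
orientation: [0.998, -0.066, -0.0, 0.0]
contact_force: [0.7, 0.2, 0.3]
gripper_width: 0.043
gripper_force: 0.0
```

{"fn": "drive_tool", "kwargs": {
  "xyz": [
    [0.0086,-0.05,0],
    [0.0086,-0.06,0],
    [0.0086,-0.06,0],
    [0.0086,-0.06,0],
    [0.0086,-0.06,0],
    [0.0086,-0.06,0],
    [0.0086,-0.06,0],
    [0.0086,-0.06,0],
    [0.0086,-0.06,0],
    [0.0086,-0.058,0]
  ],
  "delta_rot": [
    [0,0,0],
    [0,0,0],
    [0,0,0],
    [0,0,0],
    [0,0,0],
    [0,0,0],
    [0,0,0],
    [0,0,0],
    [0,0,0],
    [0,0,0]
  ]
}}

```text
time: 37.25
tcp_pos: [0.5025, -0.18, 0.2391]
orientation: [0.998, -0.066, 0.0, -0.0]
contact_force: [-0.4, -0.1, -0.9]
gripper_width: 0.042
gripper_force: 0.0
```

Run:
```python
from h import *
same();pot();print(bot.state()["tcp_pos"])
show("pics/p6.png",[("scene",(170,100,370,330)),("top",(200,170,310,290))],2.4)
```

```text
changed: pot 0.0 lid 0.0
[(264, 250, 38, 43), (264, 250, 38, 43)]
pot ((260.8452453613281, 253.49659729003906), (30.720077514648438, 32.24611282348633), 148.6185302734375) 747.0 [0.42834899 0.07749318 0.05      ]
[ 0.50233414 -0.18166883  0.23879803]
```

View pics/p6.png

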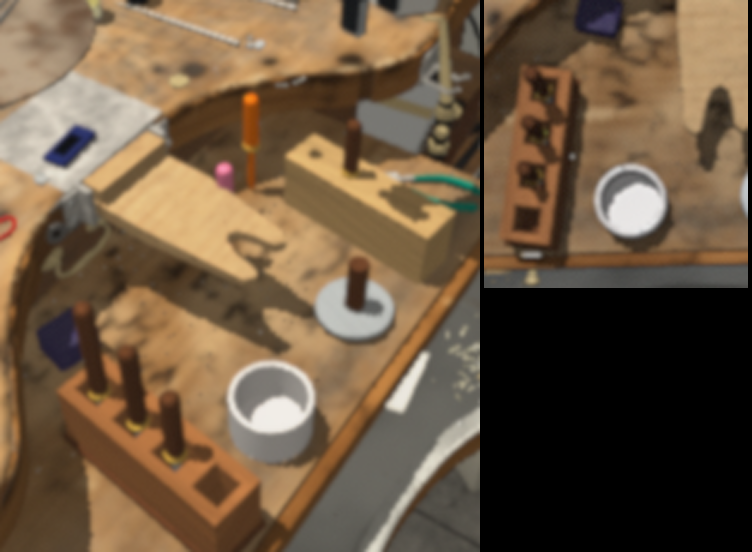

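Three are seated, at crop (97,390), (135,422) and (172,455). Only burnisher_4 remains in the stand, at (352,145), and the pot and lid have not moved.

{"fn": "drive_tool", "kwargs": {
  "xyz": [
    [0.001,0.003,-0.02],
    [0,0,-0.04],
    [0,0,-0.04],
    [0,0,-0.04],
    [0,0,-0.04],
    [0,0,-0.035],
    [0,0,-0.03],
    [0,0,-0.02],
    [0,0,-0.003],
    [0,0,0]
  ],
  "delta_rot": [
    [0,0,0],
    [0,0,0],
    [0,0,0],
    [0,0,0],
    [0,0,0],
    [0,0,0],
    [0,0,0],
    [0,0,0],
    [0,0,0],
    [0,0,0]
  ]
}}

```text
time: 38.7
tcp_pos: [0.5035, -0.1771, 0.0788]
orientation: [0.998, -0.066, 0.0, 0.0]
contact_force: [-0.2, 0.8, 0.7]
gripper_width: 0.0429
gripper_force: 0.0
```

{"fn": "drive_tool", "kwargs": {
  "xyz": [
    [0,0,0],
    [0,0,0],
    [0,0,0],
    [0,0,0],
    [0,0,0],
    [0,0,0],
    [0,0,0],
    [0,0,0],
    [0,0,0],
    [0,0,0]
  ],
  "delta_rot": [
    [0,0,0],
    [0,0,0],
    [0,0,0],
    [0,0,0],
    [0,0,0],
    [0,0,0],
    [0,0,0],
    [0,0,0],
    [0,0,0],
    [0,0,0]
  ],
  "claw": 1
}}

```text
time: 39.95
tcp_pos: [0.5036, -0.1773, 0.0792]
orientation: [0.998, -0.066, 0.001, 0.0]
contact_force: [-0.9, -1.0, 6.2]
gripper_width: 0.0152
gripper_force: 38.9
```

{"fn": "drive_tool", "kwargs": {
  "xyz": [
    [0,0,0.02],
    [0,0,0.05],
    [0,0,0.05],
    [0,0,0.05],
    [0,0,0.047],
    [-0.025,0.049,0],
    [-0.025,0.049,0],
    [-0.025,0.049,0],
    [-0.025,0.049,0],
    [-0.025,0.049,0]
  ],
  "delta_rot": [
    [0,0,0],
    [0,0,0],
    [0,0,0],
    [0,0,0],
    [0,0,0],
    [0,0,0],
    [0,0,0],
    [0,0,0],
    [0,0,0],
    [0,0,0]
  ]
}}

```text
time: 41.2
tcp_pos: [0.4273, -0.0291, 0.2089]
orientation: [0.998, -0.066, 0.0, -0.0]
contact_force: [0.3, -0.0, -0.7]
gripper_width: 0.0152
gripper_force: 39.1
```

Run:
```python
from h import *
same();print(bot.state()["tcp_pos"])
```

```text
changed: pot 0.0 lid 0.0
[(264, 250, 38, 43), (264, 250, 38, 43)]
[ 0.42593822 -0.02632278  0.20870757]
```

{"fn": "drive_tool", "kwargs": {
  "xyz": [
    [0.002,0.044,0],
    [0.002,0.044,0],
    [0,0.044,0],
    [0,0.042,0],
    [0,0,-0.03],
    [0,0,-0.05],
    [0,0,-0.05],
    [0,0,-0.04],
    [0,0,-0.018],
    [0,0,0]
  ],
  "delta_rot": [
    [0,0,0],
    [0,0,0],
    [0,0,0],
    [0,0,0],
    [0,0,0],
    [0,0,0],
    [0,0,0],
    [0,0,0],
    [0,0,0],
    [0,0,0]
  ]
}}

```text
time: 42.5
tcp_pos: [0.4297, 0.0739, 0.0949]
orientation: [0.998, -0.066, -0.001, 0.0]
contact_force: [-0.0, 0.5, -1.0]
gripper_width: 0.0148
gripper_force: 39.3
```

{"fn": "drive_tool", "kwargs": {
  "xyz": [
    [0,0,0.03],
    [0,0,0.055],
    [0,0,0.055],
    [0,0,0.052],
    [-0.007,0.036,0],
    [-0.007,0.036,0],
    [-0.007,0.036,0],
    [-0.007,0.036,0],
    [-0.007,0.034,0],
    [0,0,0]
  ],
  "delta_rot": [
    [0,0,0],
    [0,0,0],
    [0,0,0],
    [0,0,0],
    [0,0,0],
    [0,0,0],
    [0,0,0],
    [0,0,0],
    [0,0,0],
    [0,0,0]
  ]
}}

```text
time: 43.75
tcp_pos: [0.4097, 0.1822, 0.2122]
orientation: [0.998, -0.065, 0.001, -0.0]
contact_force: [-0.5, -0.3, -0.8]
gripper_width: 0.0148
gripper_force: 39.3
```

Run:
```python
from h import *
p=bot.state()["tcp_pos"];print(p)
print("pocket",proj("scene",[.408,.1806,.074]),"meas",182/2.4+184.7,425/2.4+124.7)
```

```text
[0.40972958 0.18218451 0.21219211]
pocket [260.38981492 301.96523744] meas 260.5333333333333 301.78333333333336
```

{"fn": "drive_tool", "kwargs": {
  "xyz": [
    [-0.0025,-0.0025,0],
    [0,0,-0.03],
    [0,0,-0.035],
    [0,0,-0.035],
    [0,0,-0.035],
    [0,0,-0.03],
    [0,0,-0.02],
    [0,0,-0.02],
    [0,0,-0.014],
    [0,0,0]
  ],
  "delta_rot": [
    [0,0,0],
    [0,0,0],
    [0,0,0],
    [0,0,0],
    [0,0,0],
    [0,0,0],
    [0,0,0],
    [0,0,0],
    [0,0,0],
    [0,0,0]
  ]
}}

```text
time: 45.0
tcp_pos: [0.4083, 0.1798, 0.0795]
orientation: [0.998, -0.066, 0.0, -0.0]
contact_force: [-0.3, 0.1, -1.1]
gripper_width: 0.015
gripper_force: 39.3
```

{"fn": "drive_tool", "kwargs": {
  "xyz": [
    [0,0,0],
    [0,0,0],
    [0,0,0],
    [0,0,0],
    [0,0,0],
    [0,0,0],
    [0,0,0.04],
    [0,0,0.06],
    [0,0,0.07],
    [0,0,0.07]
  ],
  "delta_rot": [
    [0,0,0],
    [0,0,0],
    [0,0,0],
    [0,0,0],
    [0,0,0],
    [0,0,0],
    [0,0,0],
    [0,0,0],
    [0,0,0],
    [0,0,0]
  ],
  "claw": 0
}}

```text
time: 46.25
tcp_pos: [0.4077, 0.1797, 0.2247]
orientation: [0.998, -0.066, -0.0, 0.0]
contact_force: [0.7, 0.3, -0.0]
gripper_width: 0.0425
gripper_force: 0.0
```

Run:
```python
from h import *
same();lid();pot();print(bot.state()["tcp_pos"])
show("pics/p7.png",[("scene",(170,130,370,360)),("top",(200,170,330,290))],2.3)
```

```text
changed: pot 0.022 lid 0.0
[(264, 250, 38, 43), (264, 250, 38, 43)]
lid ((321.1812438964844, 251.0084686279297), (30.342979431152344, 31.2706356048584), 139.81732177734375) 716.0 [ 0.43401194 -0.07148602  0.014     ]
pot ((260.81329345703125, 253.4718780517578), (31.061315536499023, 32.07768249511719), 140.73056030273438) 749.0 [0.42841083 0.07756974 0.05      ]
[0.40957611 0.18030116 0.2263615 ]
```

View pics/p7.png

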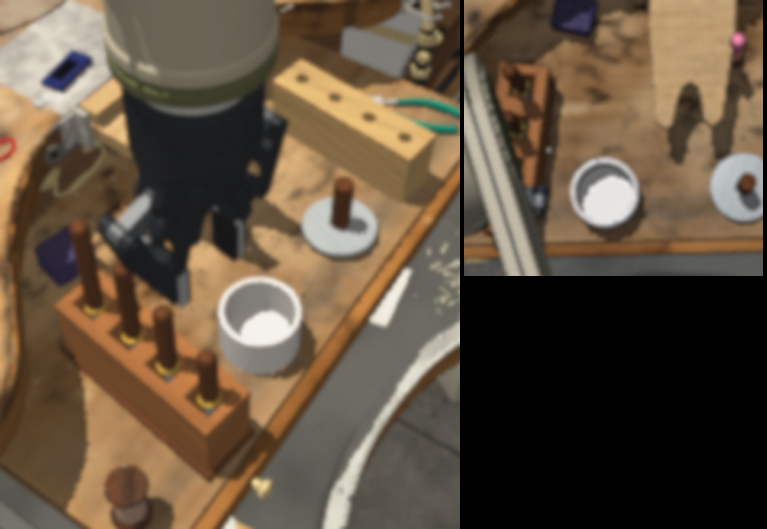

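All four are seated, the stand is empty, and the lid is at crop (340,220). Fetching the lid.

{"fn": "drive_tool", "kwargs": {
  "xyz": [
    [0.0053,-0.0524,0],
    [0.0053,-0.0524,0],
    [0.0053,-0.0524,0],
    [0.0053,-0.0524,0],
    [0.0053,-0.0524,0],
    [0.0053,-0.0524,0],
    [0.0053,-0.0524,0],
    [0.0053,-0.0524,0],
    [0,0,0],
    [0,0,0]
  ],
  "delta_rot": [
    [0,0,0],
    [0,0,0],
    [0,0,0],
    [0,0,0],
    [0,0,0],
    [0,0,0],
    [0,0,0],
    [0,0,0],
    [0,0,0],
    [0,0,0]
  ]
}}

```text
time: 47.75
tcp_pos: [0.4326, -0.0713, 0.2221]
orientation: [0.998, -0.066, -0.001, -0.0]
contact_force: [0.6, -0.0, -0.1]
gripper_width: 0.0429
gripper_force: 0.0
```

```bash
python3 -c "
from h import *
same();print(bot.state()['tcp_pos'])"
```

```text
changed: pot 0.022 lid 0.0
[(264, 250, 38, 43), (264, 250, 38, 43)]
[ 0.43281766 -0.07101819  0.22245641]
```

{"fn": "drive_tool", "kwargs": {
  "xyz": [
    [0.0025,-0.001,-0.02],
    [0,0,-0.04],
    [0,0,-0.045],
    [0,0,-0.045],
    [0,0,-0.045],
    [0,0,-0.04],
    [0,0,-0.035],
    [0,0,-0.025],
    [0,0,-0.016],
    [0,0,0]
  ],
  "delta_rot": [
    [0,0,0],
    [0,0,0],
    [0,0,0],
    [0,0,0],
    [0,0,0],
    [0,0,0],
    [0,0,0],
    [0,0,0],
    [0,0,0],
    [0,0,0]
  ]
}}

```text
time: 49.05
tcp_pos: [0.4344, -0.0721, 0.0363]
orientation: [0.998, -0.066, -0.001, -0.0]
contact_force: [-0.0, -0.3, 0.2]
gripper_width: 0.0424
gripper_force: 0.0
```

{"fn": "drive_tool", "kwargs": {
  "xyz": [
    [0,0,0],
    [0,0,0],
    [0,0,0],
    [0,0,0],
    [0,0,0],
    [0,0,0],
    [0,0,0],
    [0,0,0],
    [0,0,0],
    [0,0,0]
  ],
  "delta_rot": [
    [0,0,0],
    [0,0,0],
    [0,0,0],
    [0,0,0],
    [0,0,0],
    [0,0,0],
    [0,0,0],
    [0,0,0],
    [0,0,0],
    [0,0,0]
  ],
  "claw": 1,
  "newtons": 50
}}

```text
time: 50.3
tcp_pos: [0.4357, -0.0726, 0.0378]
orientation: [0.998, -0.066, 0.001, 0.0]
contact_force: [0.3, 0.8, 6.6]
gripper_width: 0.0189
gripper_force: 48.8
```

{"fn": "drive_tool", "kwargs": {
  "xyz": [
    [0,0,0.02],
    [0,0,0.04],
    [0,0,0.04],
    [0,0,0.04],
    [0,0,0.04],
    [-0.002,0.05,0],
    [-0.002,0.05,0],
    [-0.002,0.05,0],
    [0,0,0],
    [0,0,0]
  ],
  "delta_rot": [
    [0,0,0],
    [0,0,0],
    [0,0,0],
    [0,0,0],
    [0,0,0],
    [0,0,0],
    [0,0,0],
    [0,0,0],
    [0,0,0],
    [0,0,0]
  ]
}}

```text
time: 51.55
tcp_pos: [0.4312, 0.0174, 0.1451]
orientation: [0.998, -0.065, 0.0, 0.0]
contact_force: [0.0, 0.2, -1.7]
gripper_width: 0.0192
gripper_force: 48.9
```

Run:
```python
from h import *
p=bot.state()["tcp_pos"];print(p,bot.state()["orientation"])
l=p-[0,0,.0378]; print("flange top c px",proj("scene",l+[0,0,.014]),"knob top",proj("scene",l+[0,0,.074]))
th=np.linspace(0,2*np.pi,80);R=lambda c,r:np.array([proj("scene",c+[r*np.cos(a),r*np.sin(a),0]) for a in th])
print("flange bbox pred",R(l+[0,0,.014],.037).min(0),R(l+[0,0,.014],.037).max(0))
print("flange bot pred",R(l+[0,0,.008],.037).max(0))
pc=np.array([.4284,.0775,.05]);print("pot rim pred",R(pc,.036).min(0),R(pc,.036).max(0),"bottom",R(pc-[0,0,.05],.036).max(0))
pot()
show("pics/p8.png",[("scene",(235,150,345,310))],3.6)
```

```text
[0.43118291 0.01737663 0.14512975] [ 9.97852824e-01 -6.54958538e-02  2.06832218e-05  1.87636004e-04]
flange top c px [299.01248468 221.34533551] knob top [300.43611159 199.90931542]
flange bbox pred [279.91524916 207.31294188] [318.17992987 236.30702709]
flange bot pred [317.93783485 238.29715027]
pot rim pred [264.44792675 249.83954963] [300.79284236 280.04184943] bottom [299.66572274 293.59652732]
pot ((258.2363586425781, 248.19113159179688), (50.86919021606445, 103.50411987304688), 83.34461212158203) 2128.5 [0.44139973 0.08362639 0.05      ]
```

View pics/p8.png

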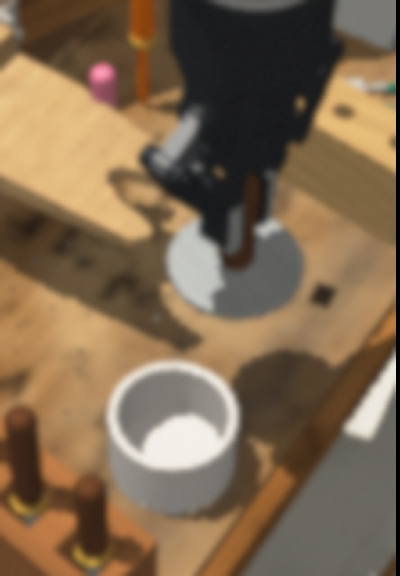

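View 12: lid flange at crop (235,265) and pot rim at (173,417). Both fit the predictions, with the lid about 1.5 mm behind the TCP in x. I'll move over the pot and lower to just above the rim.

{"fn": "drive_tool", "kwargs": {
  "xyz": [
    [-0.002,0.03,0],
    [0,0.04,0],
    [0,0.03,0],
    [0,0,0],
    [0,0,-0.02],
    [0,0,-0.03],
    [0,0,-0.03],
    [0,0,-0.01],
    [0,0,0],
    [0,0,0]
  ],
  "delta_rot": [
    [0,0,0],
    [0,0,0],
    [0,0,0],
    [0,0,0],
    [0,0,0],
    [0,0,0],
    [0,0,0],
    [0,0,0],
    [0,0,0],
    [0,0,0]
  ]
}}

```text
time: 52.9
tcp_pos: [0.4306, 0.0774, 0.0915]
orientation: [0.998, -0.066, 0.001, -0.0]
contact_force: [-0.2, 0.2, -1.0]
gripper_width: 0.0188
gripper_force: 49.1
```

Run:
```python
from h import *
print(bot.state()["tcp_pos"]);same()
```

```text
[0.43060221 0.07743123 0.09153591]
changed: pot 0.413 lid 0.598
[(264, 250, 38, 43), (264, 247, 38, 46)]
```

{"fn": "drive_tool", "kwargs": {
  "xyz": [
    [-0.001,0,-0.002],
    [0,0,-0.002],
    [0,0,-0.002],
    [0,0,-0.002],
    [0,0,-0.002],
    [0,0,-0.002],
    [0,0,0],
    [0,0,0],
    [0,0,0],
    [0,0,0]
  ],
  "delta_rot": [
    [0,0,0],
    [0,0,0],
    [0,0,0],
    [0,0,0],
    [0,0,0],
    [0,0,0],
    [0,0,0],
    [0,0,0],
    [0,0,0],
    [0,0,0]
  ]
}}

```text
time: 54.2
tcp_pos: [0.4295, 0.0776, 0.0837]
orientation: [0.998, -0.066, 0.0, -0.0]
contact_force: [0.4, -0.1, -0.8]
gripper_width: 0.0188
gripper_force: 49.1
```

{"fn": "drive_tool", "kwargs": {
  "xyz": [
    [0,0,-0.002],
    [0,0,-0.002],
    [0,0,-0.002],
    [0,0,0],
    [0,0,0],
    [0,0,0],
    [0,0,0],
    [0,0,0],
    [0,0,0],
    [0,0,0]
  ],
  "delta_rot": [
    [0,0,0],
    [0,0,0],
    [0,0,0],
    [0,0,0],
    [0,0,0],
    [0,0,0],
    [0,0,0],
    [0,0,0],
    [0,0,0],
    [0,0,0]
  ]
}}

```text
time: 55.45
tcp_pos: [0.4295, 0.0776, 0.0801]
orientation: [0.998, -0.066, -0.0, -0.0]
contact_force: [0.0, 0.1, -1.5]
gripper_width: 0.0186
gripper_force: 49.3
```

{"fn": "drive_tool", "kwargs": {
  "xyz": [
    [0,0,-0.001],
    [0,0,0],
    [0,0,0],
    [0,0,-0.0005],
    [0,0,0],
    [0,0,0],
    [0,0,0],
    [0,0,0],
    [0,0,0],
    [0,0,0]
  ],
  "delta_rot": [
    [0,0,0],
    [0,0,0],
    [0,0,0],
    [0,0,0],
    [0,0,0],
    [0,0,0],
    [0,0,0],
    [0,0,0],
    [0,0,0],
    [0,0,0]
  ]
}}

```text
time: 56.7
tcp_pos: [0.4297, 0.0777, 0.0799]
orientation: [0.998, -0.066, 0.0, -0.0]
contact_force: [-3.4, -0.5, 8.2]
gripper_width: 0.019
gripper_force: 50.0
```

{"fn": "drive_tool", "kwargs": {
  "xyz": [
    [0,0,-0.0003],
    [0,0,0],
    [0,0,0],
    [0,0,0],
    [0,0,0],
    [0,0,0],
    [0,0,0],
    [0,0,0],
    [0,0,0],
    [0,0,0]
  ],
  "delta_rot": [
    [0,0,0],
    [0,0,0],
    [0,0,0],
    [0,0,0],
    [0,0,0],
    [0,0,0],
    [0,0,0],
    [0,0,0],
    [0,0,0],
    [0,0,0]
  ]
}}

```text
time: 57.95
tcp_pos: [0.4298, 0.0776, 0.0799]
orientation: [0.998, -0.066, 0.0, -0.0]
contact_force: [-5.5, -1.0, 10.3]
gripper_width: 0.0188
gripper_force: 50.1
```

Pressed about 10 N in the grip, with some side load. I'll let go and press once more squarely on the knob's top with shut fingers.

{"fn": "drive_tool", "kwargs": {
  "xyz": [
    [0,0,0],
    [0,0,0],
    [0,0,0],
    [0,0,0],
    [0,0,0],
    [0,0,0],
    [0,0,0.02],
    [0,0,0.04],
    [0,0,0.04],
    [0,0,0.02]
  ],
  "delta_rot": [
    [0,0,0],
    [0,0,0],
    [0,0,0],
    [0,0,0],
    [0,0,0],
    [0,0,0],
    [0,0,0],
    [0,0,0],
    [0,0,0],
    [0,0,0]
  ],
  "claw": 0
}}

```text
time: 59.2
tcp_pos: [0.4305, 0.0777, 0.1533]
orientation: [0.998, -0.066, 0.001, -0.0]
contact_force: [-0.3, -0.2, 0.5]
gripper_width: 0.0426
gripper_force: 0.0
```

{"fn": "drive_tool", "kwargs": {
  "xyz": [
    [0,0,0],
    [0,0,0],
    [0,0,0],
    [0,0,0],
    [0,0,0],
    [0,0,0],
    [0,0,0],
    [0,0,0],
    [-0.002,0,0],
    [0,0,0]
  ],
  "delta_rot": [
    [0,0,0],
    [0,0,0],
    [0,0,0],
    [0,0,0],
    [0,0,0],
    [0,0,0],
    [0,0,0],
    [0,0,0],
    [0,0,0],
    [0,0,0]
  ],
  "claw": 1
}}

```text
time: 60.45
tcp_pos: [0.4282, 0.0776, 0.151]
orientation: [0.998, -0.066, -0.0, 0.0]
contact_force: [-1.2, 0.3, 0.5]
gripper_width: -0.0
gripper_force: 0.0
```

Run:
```python
from h import *
print(bot.state()["tcp_pos"])
show("pics/p9.png",[("scene",(225,160,345,310))],3.6)
```

```text
[0.42818719 0.07764016 0.15100597]
```

View pics/p9.png

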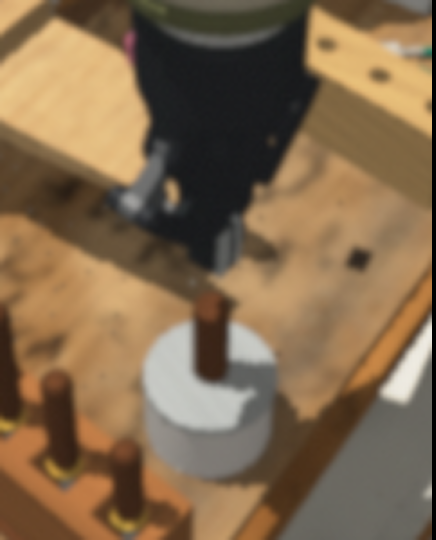

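The lid sits level on the pot (flange at crop (210,375)), with the fingers right above the knob. Press.

{"fn": "drive_tool", "kwargs": {
  "xyz": [
    [0,0,-0.02],
    [0,0,-0.02],
    [0,0,-0.01],
    [0,0,-0.004],
    [0,0,-0.002],
    [0,0,0],
    [0,0,0],
    [0,0,0],
    [0,0,0],
    [0,0,0]
  ],
  "delta_rot": [
    [0,0,0],
    [0,0,0],
    [0,0,0],
    [0,0,0],
    [0,0,0],
    [0,0,0],
    [0,0,0],
    [0,0,0],
    [0,0,0],
    [0,0,0]
  ]
}}

```text
time: 61.75
tcp_pos: [0.4283, 0.0776, 0.1175]
orientation: [0.998, -0.066, 0.0, -0.0]
contact_force: [0.5, -0.5, 0.0]
gripper_width: -0.0
gripper_force: 0.0
```

{"fn": "drive_tool", "kwargs": {
  "xyz": [
    [0,0,-0.001],
    [0,0,0],
    [0,0,-0.001],
    [0,0,0],
    [0,0,0],
    [0,0,0],
    [0,0,0],
    [0,0,0],
    [0,0,0],
    [0,0,0]
  ],
  "delta_rot": [
    [0,0,0],
    [0,0,0],
    [0,0,0],
    [0,0,0],
    [0,0,0],
    [0,0,0],
    [0,0,0],
    [0,0,0],
    [0,0,0],
    [0,0,0]
  ]
}}

```text
time: 63.0
tcp_pos: [0.4283, 0.0776, 0.1162]
orientation: [0.998, -0.066, 0.0, -0.0]
contact_force: [-0.8, -0.3, 0.1]
gripper_width: -0.0
gripper_force: 0.0
```

{"fn": "drive_tool", "kwargs": {
  "xyz": [
    [0,0,-0.0005],
    [0,0,0],
    [0,0,-0.0005],
    [0,0,0],
    [0,0,0],
    [0,0,0],
    [0,0,0],
    [0,0,0],
    [0,0,0],
    [0,0,0]
  ],
  "delta_rot": [
    [0,0,0],
    [0,0,0],
    [0,0,0],
    [0,0,0],
    [0,0,0],
    [0,0,0],
    [0,0,0],
    [0,0,0],
    [0,0,0],
    [0,0,0]
  ]
}}

```text
time: 64.25
tcp_pos: [0.4284, 0.0776, 0.116]
orientation: [0.998, -0.066, 0.0, -0.0]
contact_force: [-2.1, -0.8, 5.9]
gripper_width: 0.0001
gripper_force: 2.6
```

{"fn": "drive_tool", "kwargs": {
  "xyz": [
    [0,0,-0.0005],
    [0,0,0],
    [0,0,0],
    [0,0,0],
    [0,0,0],
    [0,0,0],
    [0,0,0],
    [0,0,0],
    [0,0,0],
    [0,0,0]
  ],
  "delta_rot": [
    [0,0,0],
    [0,0,0],
    [0,0,0],
    [0,0,0],
    [0,0,0],
    [0,0,0],
    [0,0,0],
    [0,0,0],
    [0,0,0],
    [0,0,0]
  ]
}}

```text
time: 65.5
tcp_pos: [0.4285, 0.0777, 0.1161]
orientation: [0.998, -0.066, 0.0, -0.0]
contact_force: [-1.7, -0.6, 8.6]
gripper_width: 0.0001
gripper_force: 3.8
```

{"fn": "drive_tool", "kwargs": {
  "xyz": [
    [0,0,-0.0004],
    [0,0,0],
    [0,0,0],
    [0,0,0],
    [0,0,0],
    [0,0,0],
    [0,0,0],
    [0,0,0],
    [0,0,0],
    [0,0,0]
  ],
  "delta_rot": [
    [0,0,0],
    [0,0,0],
    [0,0,0],
    [0,0,0],
    [0,0,0],
    [0,0,0],
    [0,0,0],
    [0,0,0],
    [0,0,0],
    [0,0,0]
  ]
}}

```text
time: 66.75
tcp_pos: [0.4286, 0.0777, 0.1161]
orientation: [0.998, -0.066, 0.0, -0.0]
contact_force: [-4.9, -0.2, 9.2]
gripper_width: 0.0
gripper_force: 4.7
```

{"fn": "drive_tool", "kwargs": {
  "xyz": [
    [0,0,0.01],
    [0,0,0.03],
    [0,0,0.06],
    [0,0,0.06],
    [0,0,0.06],
    [0,-0.05,0.03],
    [0,-0.09,0],
    [0,-0.09,0],
    [0,-0.09,0],
    [0,-0.05,0]
  ],
  "delta_rot": [
    [0,0,0],
    [0,0,0],
    [0,0,0],
    [0,0,0],
    [0,0,0],
    [0,0,0],
    [0,0,0],
    [0,0,0],
    [0,0,0],
    [0,0,0]
  ]
}}

```text
time: 68.0
tcp_pos: [0.4279, -0.1468, 0.2651]
orientation: [0.998, -0.067, 0.0, 0.0]
contact_force: [0.6, -0.3, 0.7]
gripper_width: 0.0004
gripper_force: 0.0
```

Run:
```python
from h import *
show("pics/p10.png",[("scene",(180,130,380,360)),("top",(200,170,330,290))],2.3)
print(bot.state()["time"])
```

```text
68.1
```

View pics/p10.png

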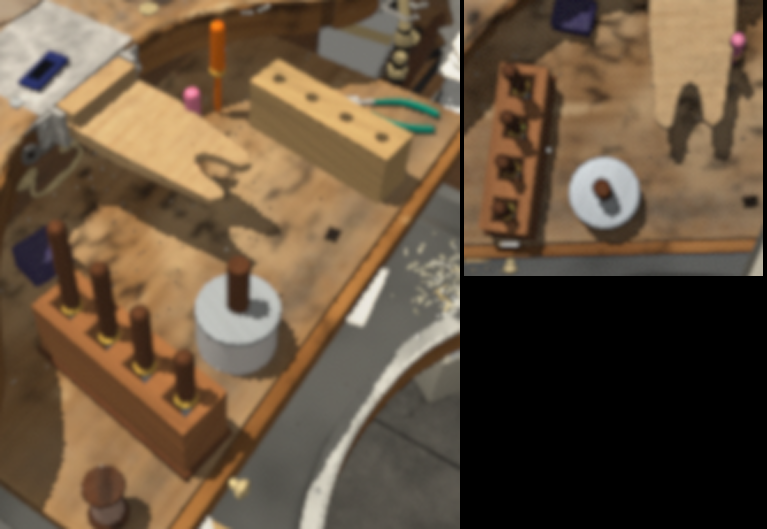

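The lid is level on the pot (crop (238,310)), all four burnishers stand in the caddy, and the pliers, purple box and reel are where they were. Handing in.

```bash
python3 -c "
from bench import bot
print(bot.close_job())"
```

```text
the job is handed in; nothing more can be done
None
```

All four burnishers were dipped longest to shortest and now stand in the caddy, the lid is on the pot (pressed with about 10 N), and the job is handed in; one of the pictures I viewed was 848 px wide, over the 800 px limit.

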